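Lock the topping box lid for the night

TASK

Lock the lid of the steel topping box for the night: hold the red spring catch down with one fingertip and, with the other fingertip behind the black finger lug, push the bolt fully home into its keeper, then let go so that the catch springs back up and locks it there. Touch only; do not raise the lid, and leave the sauce bottle, the clear cup and the bowl standing where they are. Finish clear of everything.

Things in the scene. Friction and masses are not known exactly. Their poses are not given: they have to be found in the camera images.
- box: Stainless topping box, fixed on the counter, 300 (x) by 540 (y) by 172 mm high. Origin: centre of its underside; x from the front lip to the lid hinge, y towards the end with the fixed deck (84 mm wide, level with the lid), z up. A flat lid covers the rest, clear window on its -y part; the bolt lock sits on its steel +y part, 172 mm up. All lock points share these axes.
- lock_plate (a point): Top of the lock's dark base plate, 3 mm above the lid, below the catch's hinge line. From here in box axes (mm): plate x -48 to 44, y -42 to 101; bolt bar on x 24; catch hinge on x 0, its end cheeks 24 high above the lid, at y -42 to -36 and 57 to 63; guides over the bar, 21 high, at y 38 to 46 and 78 to 95. Behind the lug (-y) only the flat plate.
- bolt_lug (a point): Middle of the rear (-y) face of the bolt's black finger lug, 28 mm above the lid; moves with the bolt. The lug is an upright plate 28 mm wide (x), 6 mm thick (y), from 4 to 42 mm above the lid. Pushing this face along +y slides the bolt home. Drawn back, the face is level in y with lock_plate; fully home it is 30 mm farther along +y.
- bolt_tip (a point): Middle of the front end of the bolt bar (aluminium, 16 mm wide, 12 mm high), 10 mm above the lid; moves with the bolt: 7 mm short of the keeper's mouth when drawn back, 23 mm past it when home.
- catch_plate (a point): Middle of the top face of the catch's red thumb plate, 30 mm to the -x side of its hinge and 54 mm from the bolt's centre line; moves with the catch. Plate 79 mm long in y, 3 to 46 mm from the hinge. At rest it slopes up from the hinge, this point 26 mm above the lid; pressed right down 13 mm (outer edge 7). A fingertip holding it down may slide along it in y beside the bolt.
- keeper (a point): Middle of the mouth of the keeper, a dark steel bridge fixed on the deck (36 mm wide, 14 mm along y, 23 mm high), 10 mm above the deck; the bolt enters it along +y.
- bolt (a joint): Slide of the bolt along +y: 0 drawn back, 0.030 m fully home on its stop. About 2 N friction, no spring. With the catch up, its tooth sits in a notch of the bar and the bolt has only 2 mm of play. One notch for drawn back, one for home; released in between, the tooth rides on the bar and drops in when the bolt is within 2 mm of home.
- catch (a joint): Rocking angle of the spring catch: 0 up (tooth in a notch), 0.42 rad pressed right down on its stop. The tooth is clear of the notch above about 0.28 rad (some 8 mm down at the catch_plate point). The spring takes about 3 N there to start and 7 N to hold right down.
- lid (a joint): Hinge of the lid on the far side of the box: 0 rad shut, positive when raised; the lid (1.6 kg) lies shut by its own weight.
- sauce_bottle: Loose orange squeeze bottle, 60 mm across, 190 mm tall, standing on the counter beyond the deck end of the box; origin at the centre of its base.
- deli_cup: Loose empty clear cup, 84 mm across the rim, 65 mm high, standing on the steel part of the lid behind the lock (towards the hinge); origin at the centre of its base, 172 mm above the counter.
- bowl: Loose empty wooden bowl, 124 mm across, 42 mm high, standing on the clear window of the lid, beside the lock; origin at the centre of its base, 169 mm above the counter.
Mind the look-alikes: they are no part of the job. There is more than one size of the sauce_bottle; the one meant has the size given above.

How it is judged:
By the outcome, as a careful person would: the job done as asked, in the order asked, and still so for the second after the job is handed in, with the robot touching nothing.
It also fails if it takes over 32 s, if anything falls off the work surface, if the arm or the gripper's body presses on something with over 40 N, if the wrist force passes 120 N, or if a joint passes its speed limit or range.

ROBOT

A 6-joint arm with a two-finger parallel gripper is mounted at the origin on the work surface. World frame = base frame: x ahead of the robot, y to its left, z up, the work surface at z = 0. Lengths are in mm, angles in rad, forces in N, time in s.
With the tool pointing down it reaches from about 350 to 850 mm from the base axis. Payload 8.1 kg.
Tool frame: the origin (TCP) lies midway between the tips of the shut fingers; the grasp point (between the pads) lies 19 mm behind it (manip.grip_depth is the distance from the TCP to the grasp point, in mm); y points along the fingers, z is the direction in which the jaws open and shut, and the axes are right-handed (so a half turn about y gives the same grasp; the last joint's range is limited). The gripper opens to 85 mm and grips with 20 to 120 N. Pads are 22 mm wide; open, the fingers measure 114 mm over their backs; the gripper's body (76 mm by 85 mm) begins 54 mm behind the grasp point. The pads swing forward as they close: fully open they stand 13 mm farther back than shut.
Start: joints at [1.026, 0.13, 1.488, -0, 1.523, -0.085], TCP at [266.242, 537.699, 198.592] pointing down, gripper open.
Joint ranges: [-2.96, 2.96], [-0.89, 2.26], [0.02, 2.5], [-1.34, 4.48], [0, 2.73], [-2.66, 2.66]. Speed limits (rad/s): [2.39, 2.39, 2.79, 3.14, 3.14, 3.14].

INTERFACE

Orientations are given as a unit quaternion [w, x, y, z].
In Python, from bench import manip gives the robot as it stands. The module is installed in compiled form; this text tells all that it offers.
- The arm moves only by the tool drive_tool, never from a script. Its argument "targets" is one flat list of numbers, 7 for each row, row after row: the shift along the tool's x, y, z in m, then the turn, a rotation vector about the tool's x, y, z in degrees, then the finger opening in m, from 0 to 0.0854. In form: [x, y, z, rx, ry, rz, claw, x, y, z, rx, ry, rz, claw, ...]. A call has 1 to 20 rows; each row is the pose to reach, as a shift and turn from the pose commanded when the call began, along the tool's axes at that moment; what a row does not reach only later rows make up. A row lasts 1/10 s, in which the tool goes at most 50 mm and 8.59 degrees, less where a joint would pass 70% of its speed; a pose out of reach is approached as far as the arm can. A call with a gripper value outside its range is refused whole. The fingers move at their own pace and stop on an object; the grip force is fixed at half the most. Time passes only in rows, so rows that repeat a pose let the fingers close. It gives the time, the measured TCP pose, the force and the opening at its end, in the units of the state.
- manip.get_state(): the state, without advancing time (a new reading comes with each control period).
- manip.read_camera(name): name is "side" or "top"; returns a dict with "frame" (480x640x3 uint8, blue, green, red), "camera_matrix" (3x3 intrinsics, pixels), "extrinsics" (4x4, takes a point from camera to world coordinates). Camera axes: x right, y down, z forward; pixel columns grow to the right and rows downward; lengths in mm; the calibration is good to about 2 mm. A picture is of the moment at which its call begins. There is no depth.
- manip.job_done(): hands the job in, once; it reports no verdict.
Trained networks look in the newest picture that a camera, given by its name, has taken for a name from the list of things; names that differ only in an ending like _2 or _b are one class to them, and where a whole thing is asked for, a point or a joint stands for the part that bears it (a point fixed in the world has none). Each returns a list of dicts, best first, with "p" (0 to 1); they miss things now and then, are a little off and sometimes report something else, mostly with a low value. They report only what shows in the picture. A call takes as long as a camera call. They do not tell look-alikes from the thing itself.
- manip.recognise(query, camera): "location" ([x, y, z] in mm, in world coordinates, good to about 4 mm: the middle of the surface that is visible of it).
- manip.trace(query, camera): "mask" (480x640 bool, what is visible of it).
- manip.spot_point(query, camera): "location" ([x, y, z] in mm, in world coordinates, good to about 4 mm: a listed point, or the origin of a listed thing).
The state is a dict: "time": time; "joint_positions": joint angles; "qvel": joint speeds; "tau": joint torques, N m; "position": TCP position; "ee_rot": TCP orientation; "contact_force": force on the tool from outside, world axes, zero at the start; "moment": the same for the moment, N m; "gripper_width": finger opening in mm.
Only numpy, scipy, OpenCV 4.12 (cv2) and the standard library are available. Lean on these libraries where they do the work, as an engineer would, in place of code of your own. Each camera call takes 0.05 s, during which the arm holds its last target. There are 200 camera calls.

## Working session

There is one attempt and no reset: what is moved stays moved. The work goes in short steps, Python scripts to look and compute and a tool call to move; the robot and the scene stay as the last step left them, time stands still between calls to the robot, and variables do not carry over. Pictures are saved under pics/ and viewed, about 8 in all and at most 12, crops included, and the job is handed in when it is done.

Besides the shell and the picture viewer there is one more tool, called after "Emit:" by a JSON object that holds its "method" and its "body". drive_tool: Moves the arm, as the interface text tells. Its arguments: {"type":"object","properties":{"targets":{"type":"array","items":{"type":"number"}}},"required":["targets"]}

```bash
mkdir -p pics
python3 - <<'E'
from bench import manip
import cv2,numpy as np
s=manip.get_state(); print({k:np.round(v,3).tolist() for k,v in s.items()})
for c in("top","side"):
    r=manip.read_camera(c); cv2.imwrite(f"pics/{c}0.png",r["frame"])
    print(c,np.round(r["extrinsics"],3).tolist(),np.round(r["camera_matrix"],1).tolist())
    for q in["lock_plate","bolt_lug","bolt_tip","catch_plate","keeper","box","deli_cup","bowl","sauce_bottle"]:
        print(q,[(round(d["p"],2),np.round(d["location"]).tolist()) for d in manip.spot_point(q,c)][:3])
E
```

```text
{'time': 0.0, 'joint_positions': [1.026, 0.131, 1.489, -0.0, 1.523, -0.085], 'qvel': [-0.0, -0.0, -0.0, -0.001, -0.0, 0.0], 'tau': [0.002, -56.938, -50.057, -0.0, 0.015, -0.0], 'position': [265.955, 537.145, 197.515], 'ee_rot': [-0.688, 0.689, -0.161, 0.161], 'contact_force': [0.168, -0.695, -0.088], 'moment': [-0.04, -0.047, 0.006], 'gripper_width': 85.427}
top [[0.025, -0.983, 0.185, 424.696], [-1.0, -0.026, -0.005, 42.286], [0.009, -0.184, -0.983, 1335.632], [0.0, 0.0, 0.0, 1.0]] [[547.1, 0.0, 326.0], [0.0, 547.1, 237.3], [0.0, 0.0, 1.0]]
lock_plate [(0.88, [557.0, -128.0, 176.0])]
bolt_lug [(0.69, [575.0, -122.0, 202.0])]
bolt_tip [(0.55, [550.0, -18.0, 184.0])]
catch_plate [(0.97, [529.0, -136.0, 197.0])]
keeper [(0.94, [547.0, -13.0, 184.0])]
box [(0.48, [533.0, 138.0, 3.0])]
deli_cup [(0.84, [663.0, -60.0, 169.0])]
bowl [(0.74, [648.0, -327.0, 164.0])]
sauce_bottle [(0.85, [636.0, 178.0, -2.0]), (0.81, [579.0, 245.0, 3.0]), (0.67, [532.0, 141.0, 1.0])]
side [[-0.994, -0.09, 0.062, 569.449], [-0.108, 0.745, -0.658, 786.923], [0.014, -0.661, -0.75, 992.215], [0.0, 0.0, 0.0, 1.0]] [[602.2, 0.0, 322.2], [0.0, 602.2, 232.8], [0.0, 0.0, 1.0]]
lock_plate [(0.66, [554.0, -128.0, 178.0])]
bolt_lug [(0.58, [579.0, -118.0, 202.0])]
bolt_tip [(0.59, [547.0, -21.0, 181.0])]
catch_plate [(0.58, [530.0, -133.0, 198.0])]
keeper [(0.73, [550.0, -18.0, 184.0])]
box []
deli_cup [(0.82, [662.0, -60.0, 170.0])]
bowl [(0.91, [646.0, -332.0, 170.0]), (0.29, [545.0, -18.0, 183.0])]
sauce_bottle [(0.96, [634.0, 179.0, -0.0]), (0.82, [582.0, 248.0, -4.0]), (0.75, [530.0, 135.0, -2.0])]
```

View pics/top0.png

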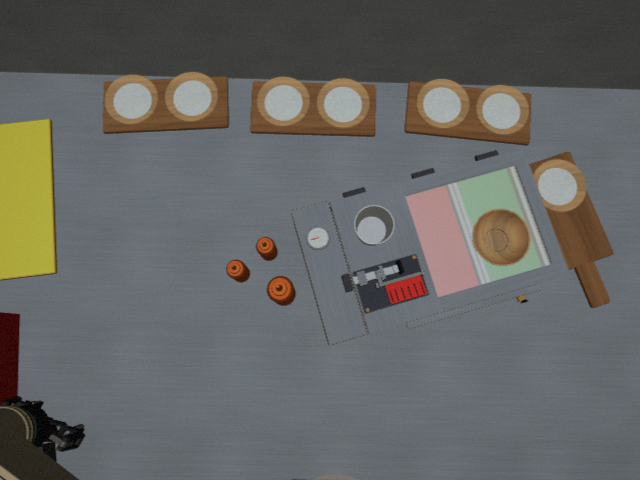

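View pics/side0.png

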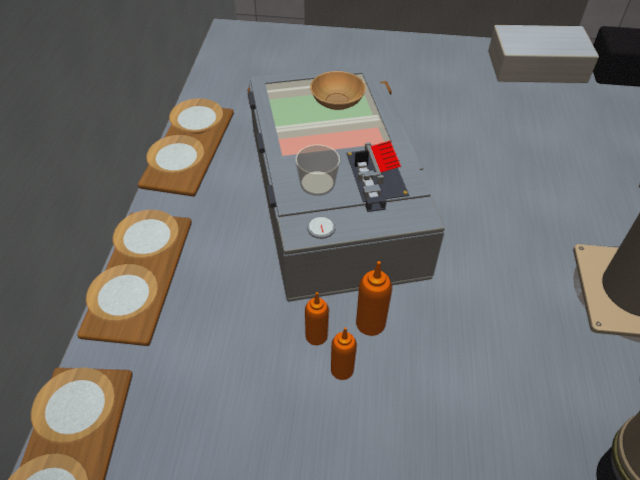

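```bash
cat > h.py <<'E'
import numpy as np,cv2
from bench import manip
def proj(r,P):
    E=np.linalg.inv(r["extrinsics"]);q=np.atleast_2d(P)@E[:3,:3].T+E[:3,3];q=q@np.array(r["camera_matrix"]).T
    return q[:,:2]/q[:,2:]
def back(r,uv,z):
    E=np.array(r["extrinsics"]);uv=np.atleast_2d(uv)
    d=np.c_[uv,np.ones(len(uv))]@np.linalg.inv(r["camera_matrix"]).T@E[:3,:3].T
    return E[:3,3]+d*((z-E[2,3])/d[:,2])[:,None]
def R(yaw): c,s=np.cos(yaw),np.sin(yaw); return np.array([[c,-s],[s,c]])
def lock(p,yaw,b): b=np.atleast_2d(b).astype(float); return np.c_[b[:,:2]@R(yaw).T+p,172+b[:,2]]
E
python3 - <<'E'
from h import *
rs={c:manip.read_camera(c) for c in("top","side")}
for c,r in rs.items():
    f=r["frame"].astype(int); m=(f[:,:,2]>130)&(f[:,:,1]<50)&(f[:,:,0]<50)
    n,l,st,ce=cv2.connectedComponentsWithStats(m.astype(np.uint8))
    uv0=proj(r,[529.5,-134.5,198])[0]
    k=min(range(1,n),key=lambda i:np.linalg.norm(ce[i]-uv0)+(1e3 if st[i,4]<60 else 0))
    uv=np.argwhere(l==k)[:,::-1]; w=back(r,uv,198)[:,:2]
    rc=cv2.minAreaRect(w.astype(np.float32)); print(c,st[k,4],rc)
    ev=np.linalg.svd(w-w.mean(0),full_matrices=False)[2][0]; print(w.mean(0),np.degrees(np.arctan2(ev[1],ev[0])))
p=np.array([555.5,-128.]);yaw=np.radians(15.6)
out=[]
for c,r in rs.items():
    u=proj(r,lock(p,yaw,[0,20,10]))[0]; s=8 if c=="top" else 7
    x0,y0=int(u[0]-50),int(u[1]-42); im=cv2.resize(r["frame"][y0:y0+75,x0:x0+100],None,fx=4*2,fy=4*2,interpolation=cv2.INTER_CUBIC)
    cv2.imwrite(f"pics/{c}_raw.png",im)
    def L(b,col,cl=True):
        q=((proj(r,lock(p,yaw,b))-[x0,y0]+.5)*8).astype(int); cv2.polylines(im,[q],cl,col,1)
    L([[-48,-42,3],[44,-42,3],[44,101,3],[-48,101,3]],(0,255,0))
    L([[10,0,42],[38,0,42],[38,6,42],[10,6,42]],(255,255,0))
    L([[-3,-29,14],[-3,50,14],[-44,50,32],[-44,-29,32]],(255,0,255))
    L([[16,38,21],[32,38,21],[32,46,21],[16,46,21]],(0,255,255))
    L([[-300,0,0],[300,0,0]],(255,255,255),False)
    cv2.imwrite(f"pics/{c}_ov.png",im)
E
```

```text
top 629 ((532.9315795898438, -131.90492248535156), (40.262149810791016, 79.11746978759766), 17.32745361328125)
[ 533.54018426 -131.17602983] 106.76889776912242
side 540 ((532.5802612304688, -126.58197021484375), (42.010101318359375, 82.33566284179688), 17.17268180847168)
[ 532.82679582 -126.27858763] 103.0020832370502
```

View pics/top_ov.png

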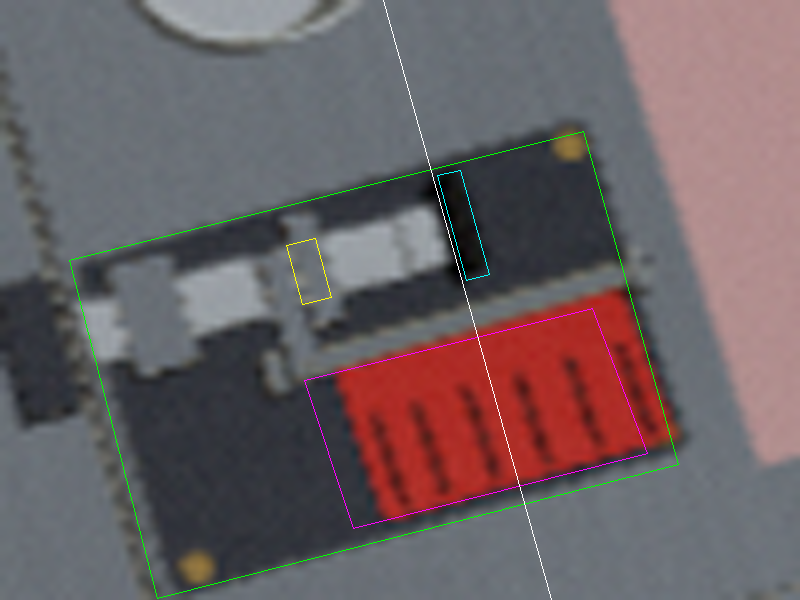

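View pics/side_ov.png

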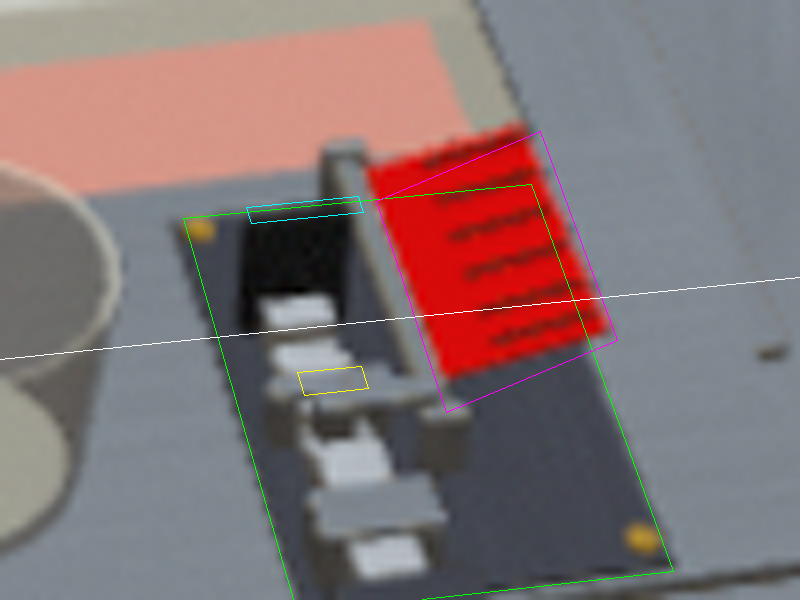

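```bash
cat >> h.py <<'E'
from scipy.spatial.transform import Rotation as Ro
P=np.array([555.,-128.]);YAW=np.radians(16.7)
def inbox(s=None):
    s=s or manip.get_state();q=np.array(s["position"]);return np.r_[(q[:2]-P)@R(YAW),q[2]-172]
def rot(s): q=s["ee_rot"]; return Ro.from_quat([q[1],q[2],q[3],q[0]])
def go(b):
    s=manip.get_state();M=rot(s);A=M.as_matrix();print("axes",A.round(3).tolist())
    print("pos box",inbox(s).round(1),"F",np.round(s["contact_force"],1),"t",s["time"])
    ex=np.r_[R(YAW)[:,0],0]
    if A[:,2]@ex<0: ex=-ex
    T=np.c_[np.cross([0,0,-1],ex),[0,0,-1],ex]
    print("shift m",((lock(P,YAW,b)[0]-s["position"])@A/1000).round(4),"rotvec deg",(M.inv()*Ro.from_matrix(T)).as_rotvec(degrees=True).round(2))
E
python3 -c "
from h import *
go([-6,-17,130])"
```

```text
axes [[0.896, 0.0, 0.444], [-0.444, 0.0, 0.896], [-0.0, -1.0, 0.0]]
pos box [-85.3 720.6  26.6] F [-0.1  0.4  0.7] t 1.1
shift m [ 0.5614 -0.1034 -0.4849] rotvec deg [-0.   46.95 -0.  ]
```

Emit:
{"method": "drive_tool", "body": {"targets": [0,-0.05,0,0,0,0,0.046,0,-0.1034,0,0,0,0,0.046,0.56,-0.1034,-0.485,0,46.95,0,0.046,0.56,-0.1034,-0.485,0,46.95,0,0.046,0.56,-0.1034,-0.485,0,46.95,0,0.046,0.56,-0.1034,-0.485,0,46.95,0,0.046,0.56,-0.1034,-0.485,0,46.95,0,0.046,0.56,-0.1034,-0.485,0,46.95,0,0.046,0.56,-0.1034,-0.485,0,46.95,0,0.046,0.56,-0.1034,-0.485,0,46.95,0,0.046,0.56,-0.1034,-0.485,0,46.95,0,0.046,0.56,-0.1034,-0.485,0,46.95,0,0.046,0.56,-0.1034,-0.485,0,46.95,0,0.046,0.56,-0.1034,-0.485,0,46.95,0,0.046,0.56,-0.1034,-0.485,0,46.95,0,0.046,0.56,-0.1034,-0.485,0,46.95,0,0.046,0.56,-0.1034,-0.485,0,46.95,0,0.046,0.56,-0.1034,-0.485,0,46.95,0,0.046,0.56,-0.1034,-0.485,0,46.95,0,0.046,0.56,-0.1034,-0.485,0,46.95,0,0.046]}}

```text
time: 3.1
position: [552.7, -144.6, 302.2]
ee_rot: [0.568, -0.567, 0.422, -0.422]
contact_force: [-0.0, 0.3, 0.6]
gripper_width: 46.0
```

```bash
python3 -c "
from h import *
go([-6,-17,60])
print(manip.get_state()['gripper_width'])"
```

```text
axes [[0.288, 0.0, 0.958], [-0.958, 0.0, 0.288], [-0.0, -1.0, 0.0]]
pos box [ -7.  -15.3 130.2] F [-0.   0.3  0.6] t 3.1
shift m [0.0017 0.0702 0.0009] rotvec deg [-0.01  0.04 -0.02]
45.97960174439905
```

Emit:
{"method": "drive_tool", "body": {"targets": [0.001,0.05,0.001,0,0,0,0.046,0.002,0.07,0.001,0,0,0,0.046,0.002,0.07,0.001,0,0,0,0.046]}}

```text
time: 3.4
position: [552.1, -144.9, 228.2]
ee_rot: [-0.567, 0.568, -0.424, 0.419]
contact_force: [-0.7, -0.3, 1.4]
gripper_width: 46.1
```

```bash
cat > look.py <<'E'
from h import *
import sys
n=sys.argv[1]; ims=[]
for c in ("top","side"):
    r=manip.read_camera(c);u=proj(r,lock(P,YAW,[0,10,30]))[0].astype(int)
    ims.append(cv2.resize(r["frame"][u[1]-60:u[1]+60,u[0]-40:u[0]+40],None,fx=5,fy=5,interpolation=cv2.INTER_CUBIC))
    print(c,[(q,round(d["p"],2),(np.r_[(np.array(d["location"][:2])-P)@R(YAW),d["location"][2]-172]).round(1)) for q in("bolt_lug","bolt_tip","catch_plate","keeper","lock_plate") for d in manip.spot_point(q,c)[:1]])
cv2.imwrite(f"pics/{n}.png",np.hstack(ims))
go([-6,-17,30])
E
python3 look.py a
```

```text
top [('bolt_lug', 0.78, array([22.9, -1.2, 28.2])), ('bolt_tip', 0.5, array([ 29.8, 107.5,   6.8])), ('catch_plate', 0.64, array([-29.1,  -1.6,  24.4])), ('keeper', 0.95, array([ 28.9, 111.1,   9.1])), ('lock_plate', 0.82, array([ 1.9, -2.3,  4. ]))]
side [('bolt_lug', 0.85, array([25.7,  2.4, 30.9])), ('bolt_tip', 0.68, array([ 21.8, 103.7,   7.2])), ('catch_plate', 0.67, array([-26.6,   1.4,  28.2])), ('keeper', 0.68, array([ 25.9, 110.5,   7. ])), ('lock_plate', 0.8, array([-0.8, -0.2,  5.2]))]
axes [[0.287, 0.0, 0.958], [-0.958, -0.0, 0.287], [0.0, -1.0, 0.0]]
pos box [ -6.  -18.2  60.3] F [-0.8 -0.2 -0.2] t 4.0
shift m [-0.0012  0.0303 -0.    ] rotvec deg [-0.02 -0.    0.01]
```

View pics/a.png

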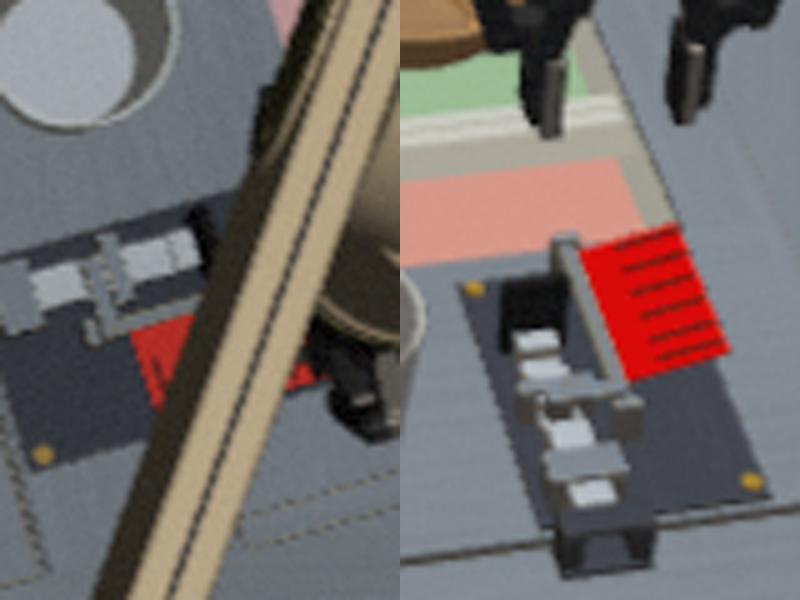

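Run:
```python
from h import *
r=manip.read_camera("side");u=proj(r,lock(P,YAW,[0,10,30]))[0].astype(int)
for b in([24,-7,60],[24,-7,54],[-36,-7,60],[-36,-7,54],[24,-18,57],[-36,-18,57]): print(b,((proj(r,lock(P,YAW,b))[0]-u+[40,60])*5+[400,0]).round())
```

```text
[24, -7, 60] [537. 223.]
[24, -7, 54] [536. 234.]
[-36, -7, 60] [686. 206.]
[-36, -7, 54] [685. 218.]
[24, -18, 57] [530. 211.]
[-36, -18, 57] [678. 194.]
```

Emit:
{"method": "drive_tool", "body": {"targets": [0,0.01,0,0,0,0,0.046,0,0.02,0,0,0,0,0.046,0,0.025,0,0,0,0,0.046,0,0.03,0,0,0,0,0.046,0,0.03,0,0,0,0,0.046]}}

```text
time: 4.55
position: [553.8, -146.9, 200.7]
ee_rot: [-0.567, 0.568, -0.423, 0.421]
contact_force: [-0.8, 0.6, 0.0]
gripper_width: 45.7
```

Run:
```python
from h import *
r=manip.read_camera("side");u=proj(r,lock(P,YAW,[0,-5,30]))[0].astype(int)
im=cv2.resize(r["frame"][u[1]-50:u[1]+50,u[0]-60:u[0]+60],None,fx=6,fy=6,interpolation=cv2.INTER_CUBIC)
q=lambda b:((proj(r,lock(P,YAW,b))-u+[60,50]+.5)*6).astype(int)
for b,c in(([[10,0,42],[38,0,42],[38,6,42],[10,6,42]],(255,255,0)),([[17,-7,29],[31,-7,29],[31,-29,29],[17,-29,29]],(0,255,0)),([[-43,-7,29],[-29,-7,29],[-29,-29,29],[-43,-29,29]],(0,255,0)),([[-3,-39,14],[-3,39,14],[-44,39,32],[-44,-39,32]],(255,0,255))): cv2.polylines(im,[q(b)],True,c,1)
cv2.imwrite("pics/b.png",im); go([-6,-18,24])
```

```text
axes [[0.287, -0.001, 0.958], [-0.958, 0.0, 0.287], [-0.001, -1.0, -0.001]]
pos box [ -6.3 -17.9  29.4] F [ 0.4 -0.4  0.8] t 4.6
shift m [0.0001 0.0054 0.0004] rotvec deg [ 0.05  0.   -0.03]
```

View pics/b.png

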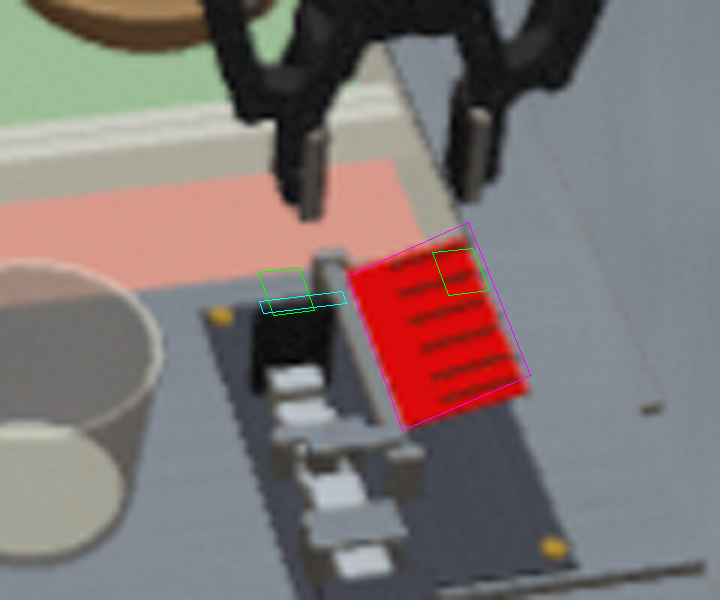

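Run:
```python
from h import *
r=manip.read_camera("top");u=proj(r,lock(P,YAW,[-20,-30,30]))[0].astype(int)
im=cv2.resize(r["frame"][u[1]-40:u[1]+40,u[0]-50:u[0]+50],None,fx=8,fy=8,interpolation=cv2.INTER_CUBIC)
q=lambda b:((proj(r,lock(P,YAW,b))-u+[50,40]+.5)*8).astype(int)
for b,c in(([[10,0,42],[38,0,42],[38,6,42],[10,6,42]],(255,255,0)),([[17,-7,29],[31,-7,29],[31,-29,29],[17,-29,29]],(0,255,0)),([[-43,-7,29],[-29,-7,29],[-29,-29,29],[-43,-29,29]],(0,255,0)),([[-43,-7,69],[-29,-7,69],[-29,-29,69],[-43,-29,69]],(0,255,255)),([[-3,-39,14],[-3,39,14],[-44,39,32],[-44,-39,32]],(255,0,255))): cv2.polylines(im,[q(b)],True,c,1)
cv2.imwrite("pics/c.png",im)
```

```text
(no output)
```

View pics/c.png

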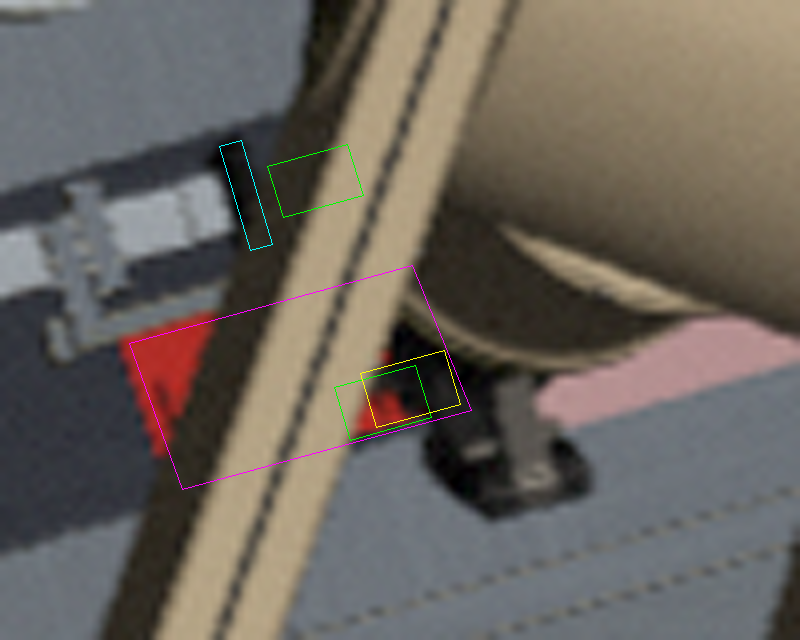

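Emit:
{"method": "drive_tool", "body": {"targets": [0,0.004,0,0,0,0,0.046,0,0.008,0,0,0,0,0.046,0,0.008,0,0,0,0,0.046]}}

```text
time: 4.95
position: [554.0, -146.9, 193.2]
ee_rot: [-0.567, 0.567, -0.422, 0.422]
contact_force: [0.1, 0.3, -0.1]
gripper_width: 45.8
```

Emit:
{"method": "drive_tool", "body": {"targets": [0,0.003,0,0,0,0,0.046,0,0.006,0,0,0,0,0.046,0,0.006,0,0,0,0,0.046]}}

```text
time: 5.25
position: [554.1, -146.9, 187.3]
ee_rot: [-0.567, 0.567, -0.422, 0.422]
contact_force: [-0.5, 0.2, -0.1]
gripper_width: 46.0
```

Run:
```python
from h import *
r=manip.read_camera("side");u=proj(r,lock(P,YAW,[0,-5,30]))[0].astype(int)
im=cv2.resize(r["frame"][u[1]-50:u[1]+50,u[0]-60:u[0]+60],None,fx=6,fy=6,interpolation=cv2.INTER_CUBIC)
cv2.imwrite("pics/d.png",im); go([-6,-18,15]); print(manip.get_state()["moment"])
```

```text
axes [[0.287, -0.001, 0.958], [-0.958, 0.0, 0.287], [-0.0, -1.0, -0.0]]
pos box [ -6.2 -18.   15.6] F [ 0.5  0.1 -0.2] t 5.3
shift m [0.     0.0006 0.0002] rotvec deg [ 0.03  0.01 -0.02]
[ 0.01753532  0.02089451 -0.03604681]
```

View pics/d.png

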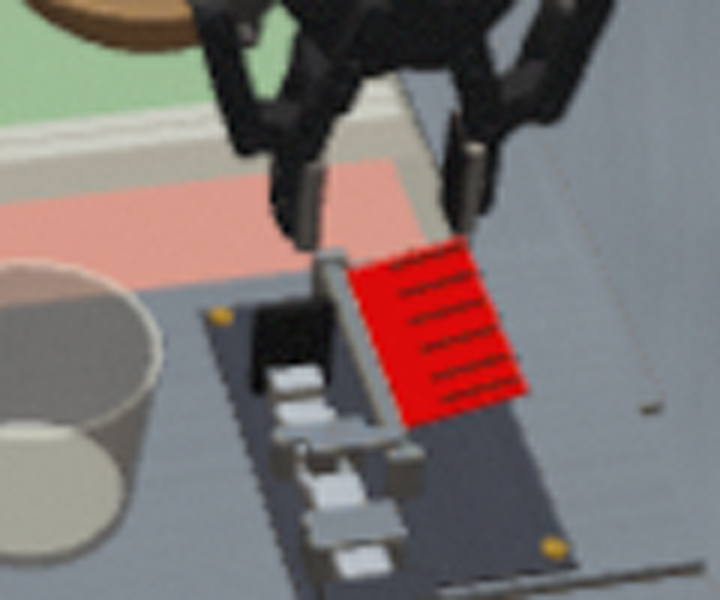

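Run:
```python
from h import *
r=manip.read_camera("side");u=proj(r,lock(P,YAW,[0,-5,30]))[0].astype(int)
def bx(px,h):
    w=back(r,np.array(px)/6-.5+u-[60,50],172+h)[0]; return ((w[:2]-P)@R(YAW)).round(1)
for h in(12,16,20,25,30,40): print(h,bx((308,250),h),bx((465,235),h))
print("lug top edge",bx((290,302),42),"-y cheek top",bx((330,250),24),"catch -y outer/inner corner",bx((462,240),32),bx((350,270),15),"plate corner(44,-42)",bx((205,312),3),"plate corner (-48,101)",bx((575,568),3), "catch +y corners",bx((530,393),32),bx((403,427),15))
```

```text
12 [  6.4 -56.9] [-49.1 -55.7]
16 [  7.7 -52.3] [-47.5 -51.1]
20 [  9.1 -47.7] [-45.9 -46.5]
25 [ 10.7 -42. ] [-43.9 -40.7]
30 [ 12.4 -36.2] [-41.8 -35. ]
40 [ 15.7 -24.7] [-37.8 -23.5]
lug top edge [28.1  2.1] -y cheek top [  3.  -41.9] catch -y outer/inner corner [-39.4 -30.3] [ -4.4 -40.8] plate corner(44,-42) [ 45.5 -41.3] plate corner (-48,101) [-45.5  99.5] catch +y corners [-41.7  47.3] [-3.1 38.5]
```

Emit:
{"method": "drive_tool", "body": {"targets": [0,0.003,0,0,0,0,0.046,0,0.006,0,0,0,0,0.046,0,0.006,0,0,0,0,0.046]}}

```text
time: 5.65
position: [554.0, -146.9, 181.3]
ee_rot: [-0.567, 0.567, -0.422, 0.422]
contact_force: [-0.6, 0.2, -0.1]
gripper_width: 45.6
```

Run:
```python
from h import *
# check start picture: where should gripper be in top0/side0
for c in("top","side"):
    r=manip.read_camera(c)
    print(c,proj(r,[[266,538,198],[266,538,271],[266,538,330]]).round().tolist())
go([-6,-18,9])
im=cv2.resize(cv2.imread("pics/top0.png")[340:480,0:140],None,fx=5,fy=5); cv2.imwrite("pics/e.png",im)
```

```text
top [[69.0, 415.0], [51.0, 420.0], [35.0, 425.0]]
side [[580.0, 531.0], [602.0, 512.0], [622.0, 495.0]]
axes [[0.287, -0.0, 0.958], [-0.958, 0.0, 0.287], [-0.0, -1.0, -0.0]]
pos box [ -6.2 -18.    9.8] F [-0.   0.6 -0.2] t 5.75
shift m [0.     0.0008 0.0002] rotvec deg [ 0.02  0.01 -0.01]
```

View pics/e.png

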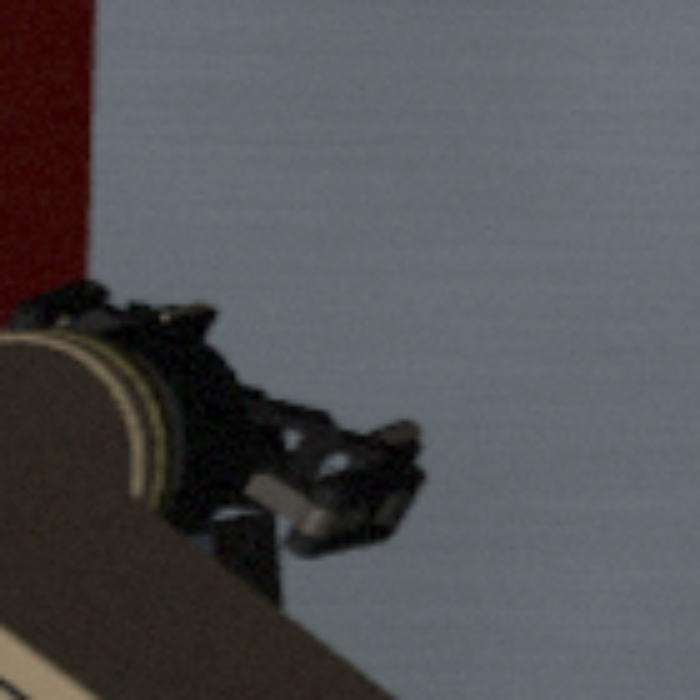

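Emit:
{"method": "drive_tool", "body": {"targets": [0,0.003,0,0,0,0,0.046,0,0.006,0,0,0,0,0.046,0,0.006,0,0,0,0,0.046]}}

```text
time: 6.05
position: [554.0, -146.9, 175.3]
ee_rot: [-0.567, 0.567, -0.422, 0.422]
contact_force: [0.2, -0.9, -0.9]
gripper_width: 45.7
```

Run:
```python
from h import *
r=manip.read_camera("side");u=proj(r,lock(P,YAW,[0,-5,30]))[0].astype(int)
im=cv2.resize(r["frame"][u[1]-50:u[1]+50,u[0]-60:u[0]+60],None,fx=6,fy=6,interpolation=cv2.INTER_CUBIC)
cv2.imwrite("pics/f.png",im); go([-6,-18,5])
```

```text
axes [[0.287, -0.001, 0.958], [-0.958, 0.0, 0.287], [-0.0, -1.0, -0.001]]
pos box [ -6.3 -17.9   3.5] F [-0.6  0.6  1. ] t 6.1
shift m [ 0.0001 -0.0015  0.0003] rotvec deg [ 0.04  0.01 -0.03]
```

View pics/f.png

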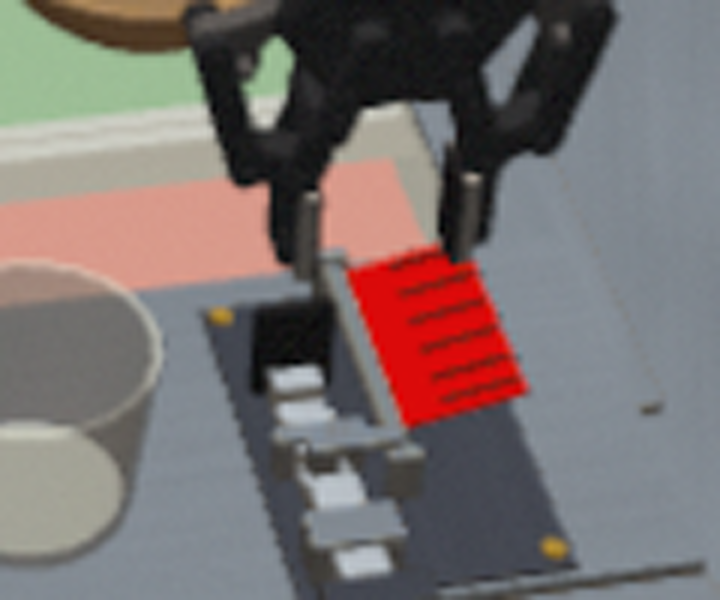

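Emit:
{"method": "drive_tool", "body": {"targets": [0,0.003,0,0,0,0,0.046,0,0.006,0,0,0,0,0.046,0,0.006,0,0,0,0,0.046]}}

```text
time: 6.4
position: [554.1, -147.0, 169.3]
ee_rot: [-0.567, 0.567, -0.422, 0.422]
contact_force: [-0.4, 0.1, 0.4]
gripper_width: 46.0
```

Emit:
{"method": "drive_tool", "body": {"targets": [0,0.003,0,0,0,0,0.046,0,0.006,0,0,0,0,0.046,0,0.006,0,0,0,0,0.046]}}

```text
time: 6.7
position: [554.3, -147.2, 163.7]
ee_rot: [-0.567, 0.567, -0.422, 0.422]
contact_force: [0.3, 0.5, 2.0]
gripper_width: 45.7
```

Run:
```python
from h import *
r=manip.read_camera("side");u=proj(r,lock(P,YAW,[0,-5,30]))[0].astype(int)
im=cv2.resize(r["frame"][u[1]-50:u[1]+50,u[0]-60:u[0]+60],None,fx=6,fy=6,interpolation=cv2.INTER_CUBIC)
cv2.imwrite("pics/g.png",im); go([-6,-18,-7])
```

```text
axes [[0.287, 0.0, 0.958], [-0.958, -0.0, 0.287], [0.0, -1.0, 0.0]]
pos box [ -6.  -18.2  -7.9] F [ 0.8 -0.2  2.1] t 6.75
shift m [-0.0002 -0.0009  0.    ] rotvec deg [-0.    0.    0.01]
```

Emit:
{"method": "drive_tool", "body": {"targets": [0,0.003,0,0,0,0,0.046,0,0.006,0,0,0,0,0.046,0,0.009,0,0,0,0,0.046,0,0.011,0,0,0,0,0.046,0,0.011,0,0,0,0,0.046]}}

```text
time: 7.25
position: [554.3, -147.3, 152.8]
ee_rot: [-0.567, 0.567, -0.422, 0.422]
contact_force: [-4.1, -1.1, 5.3]
gripper_width: 46.2
```

Run:
```python
from h import *
r=manip.read_camera("side");u=proj(r,lock(P,YAW,[0,-5,30]))[0].astype(int)
im=cv2.resize(r["frame"][u[1]-50:u[1]+50,u[0]-60:u[0]+60],None,fx=6,fy=6,interpolation=cv2.INTER_CUBIC)
cv2.imwrite("pics/g.png",im); go([-6,-18,-21]); print(manip.get_state()['moment'])
```

```text
axes [[0.287, -0.0, 0.958], [-0.958, -0.0, 0.287], [0.0, -1.0, -0.0]]
pos box [ -6.2 -18.3 -19. ] F [-4.1 -2.7  4.5] t 7.3
shift m [-0.0003  0.002   0.0002] rotvec deg [ 0.01 -0.    0.02]
[-0.35702782  0.66135812 -0.01704134]
```

View pics/g.png

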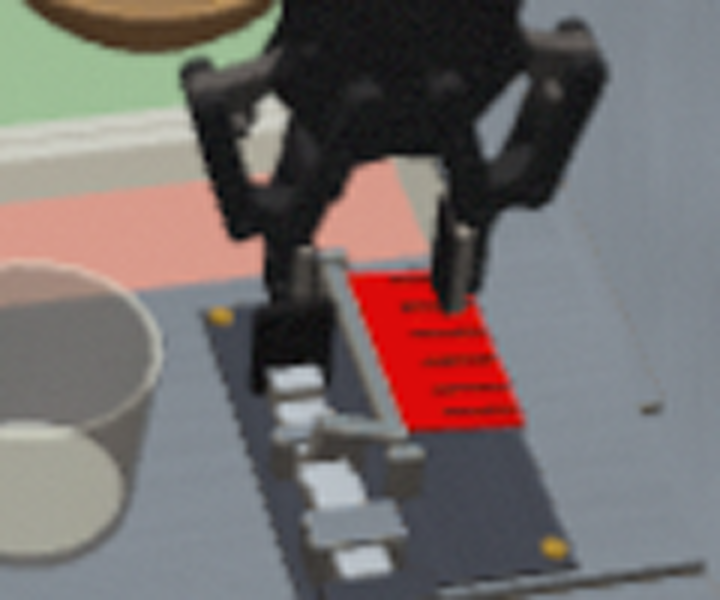

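Emit:
{"method": "drive_tool", "body": {"targets": [0,0.001,0,0,0,0,0.046,0,0.003,0,0,0,0,0.046,0,0.003,0,0,0,0,0.046]}}

```text
time: 7.6
position: [554.5, -147.2, 150.2]
ee_rot: [-0.567, 0.567, -0.422, 0.422]
contact_force: [-3.4, -1.2, 5.9]
gripper_width: 45.9
```

Emit:
{"method": "drive_tool", "body": {"targets": [0,0.001,0,0,0,0,0.046,-0.004,0.001,0,0,0,0,0.046,-0.008,0.001,0,0,0,0,0.046,-0.012,0.001,0,0,0,0,0.046,-0.012,0.001,0,0,0,0,0.046]}}

```text
time: 8.1
position: [551.8, -136.5, 150.0]
ee_rot: [-0.567, 0.567, -0.421, 0.423]
contact_force: [-0.9, -3.6, 7.4]
gripper_width: 46.2
```

Emit:
{"method": "drive_tool", "body": {"targets": [-0.004,0,0,0,0,0,0.046,-0.008,0,0,0,0,0,0.046,-0.012,0,0,0,0,0,0.046,-0.016,0,0,0,0,0,0.046,-0.02,0,0,0,0,0,0.046,-0.02,0,0,0,0,0,0.046]}}

```text
time: 8.7
position: [545.9, -117.5, 150.0]
ee_rot: [-0.567, 0.567, -0.421, 0.423]
contact_force: [-2.0, -5.7, 6.5]
gripper_width: 45.7
```

```bash
python3 look.py h; python3 -c "
from h import *
f=manip.get_state()['contact_force'];print('Fbox',np.r_[np.array(f[:2])@R(YAW),f[2]].round(1))"
```

```text
top [('bolt_tip', 0.46, array([ 24.5, 128.3,   7.9])), ('catch_plate', 0.53, array([-29.2,   2.8,  12.6])), ('keeper', 0.81, array([ 24.1, 111.5,  11.1]))]
side [('bolt_lug', 0.81, array([23.9, 25.3, 31.2])), ('bolt_tip', 0.77, array([ 23.8, 128. ,   7.1])), ('catch_plate', 0.82, array([-29.2,   1.8,  15.7])), ('keeper', 0.89, array([ 27.4, 108.9,   9.5])), ('lock_plate', 0.81, array([-0.6, -1.3,  5.9]))]
axes [[0.287, 0.002, 0.958], [-0.958, -0.002, 0.287], [0.002, -1.0, 0.001]]
pos box [ -5.7  12.7 -22.1] F [-1.6 -4.5  6.6] t 9.3
shift m [ 0.0298 -0.052  -0.0003] rotvec deg [-0.08 -0.02  0.13]
Fbox [-2.8 -3.9  6.6]
```

Bolt moves (lug about 25 mm of 30). Creeping to the stop.

Emit:
{"method": "drive_tool", "body": {"targets": [-0.002,0,0,0,0,0,0.046,-0.004,0,0,0,0,0,0.046,-0.005,0,0,0,0,0,0.046,-0.005,0,0,0,0,0,0.046]}}

```text
time: 9.7
position: [544.6, -113.1, 150.0]
ee_rot: [-0.567, 0.567, -0.421, 0.423]
contact_force: [-1.2, -6.4, 6.4]
gripper_width: 45.9
```

```bash
cat > f.py <<'E'
from h import *
s=manip.get_state();f=s['contact_force'];print('Fbox',np.r_[np.array(f[:2])@R(YAW),f[2]].round(1),inbox(s).round(1))
E
python3 f.py
```

```text
Fbox [-3.  -5.8  6.4] [ -5.7  17.3 -22. ]
```

Emit:
{"method": "drive_tool", "body": {"targets": [-0.001,0,0,0,0,0,0.046,-0.002,0,0,0,0,0,0.046,-0.002,0,0,0,0,0,0.046]}}

```text
time: 10.0
position: [544.2, -111.9, 150.0]
ee_rot: [-0.567, 0.568, -0.421, 0.424]
contact_force: [0.0, -8.7, 3.9]
gripper_width: 46.2
```

```bash
python3 f.py
```

```text
Fbox [-2.5 -8.4  3.9] [ -5.7  18.5 -22. ]
```

Emit:
{"method": "drive_tool", "body": {"targets": [-0.001,0,0,0,0,0,0.046,-0.002,0,0,0,0,0,0.046,-0.002,0,0,0,0,0,0.046]}}

```text
time: 10.3
position: [544.2, -111.8, 150.1]
ee_rot: [-0.566, 0.568, -0.42, 0.425]
contact_force: [4.4, -18.2, 2.2]
gripper_width: 46.3
```

```bash
python3 f.py; python3 look.py i
```

```text
Fbox [ -1.  -18.7   2.2] [ -5.7  18.6 -21.9]
top [('bolt_lug', 0.37, array([ 26.4, 131.9,  10.4])), ('bolt_tip', 0.67, array([  54.7,  263.1, -170.2])), ('catch_plate', 0.54, array([-26.4,   0.1,  13. ])), ('keeper', 0.93, array([ 27.1, 112.3,   8.4])), ('lock_plate', 0.49, array([ 24.9, 112.2,   9.8]))]
side [('bolt_lug', 0.85, array([28.7, 30.3, 30.2])), ('bolt_tip', 0.82, array([ 21.8, 136.1,   7.1])), ('catch_plate', 0.64, array([-26.6,   3.6,  11.8])), ('keeper', 0.76, array([ 23.4, 110.3,   9.7])), ('lock_plate', 0.56, array([2.7, 2.4, 6.9]))]
axes [[0.285, 0.004, 0.958], [-0.958, -0.006, 0.285], [0.007, -1.0, 0.002]]
pos box [ -5.7  18.6 -21.9] F [  3.7 -17.1   2.4] t 10.9
shift m [ 0.036  -0.0516 -0.0001] rotvec deg [-0.12 -0.13  0.41]
```

Emit:
{"method": "drive_tool", "body": {"targets": [0.002,0,0,0,0,0,0.046,0.004,0,0,0,0,0,0.046,0.004,-0.004,0,0,0,0,0.046,0.004,-0.01,0,0,0,0,0.046,0.004,-0.016,0,0,0,0,0.046,0.005,-0.022,0,0,0,0,0.046,0.008,-0.04,0,0,0,0,0.046,0.008,-0.08,0,0,0,0,0.046,0.008,-0.12,0,0,0,0,0.046,0.008,-0.16,0,0,0,0,0.046,0.008,-0.16,0,0,0,0,0.046]}}

```text
time: 12.0
position: [547.2, -115.7, 316.5]
ee_rot: [0.569, -0.566, 0.419, -0.425]
contact_force: [-0.5, -1.0, 1.1]
gripper_width: 45.8
```

```bash
python3 f.py; python3 look.py j; python3 -c "
from h import *
for q in('deli_cup','bowl','sauce_bottle'): print(q,[np.round(d['location']).tolist() for d in manip.spot_point(q,'side')[:3]])"
```

```text
Fbox [-0.7 -0.9  1.1] [ -3.9  14.  144.5]
top [('bolt_lug', 0.78, array([23.6, 29. , 29.2])), ('bolt_tip', 0.55, array([ 26.3, 111.7,  12.7])), ('catch_plate', 0.46, array([-27.3,   2. ,  23.3])), ('keeper', 0.78, array([ 26.2, 112.7,  10.2])), ('lock_plate', 0.91, array([ 1.5, -2.4,  6.7]))]
side [('bolt_lug', 0.9, array([24.5, 30.9, 28. ])), ('bolt_tip', 0.83, array([ 20.4, 135.2,   8.9])), ('catch_plate', 0.7, array([-25.9,   2.5,  25.5])), ('keeper', 0.96, array([ 22.3, 106.4,  12.5])), ('lock_plate', 0.69, array([2.3, 2.5, 8.8]))]
axes [[0.287, -0.001, 0.958], [-0.958, 0.0, 0.287], [-0.0, -1.0, -0.001]]
pos box [ -6.2  15.  136.5] F [ 1.6  0.5 -0.5] t 12.6
shift m [0.0321 0.1065 0.0003] rotvec deg [ 0.04  0.01 -0.03]
deli_cup [[663.0, -61.0, 175.0], [540.0, 6.0, 180.0]]
bowl [[645.0, -331.0, 170.0], [539.0, 9.0, 179.0]]
sauce_bottle [[529.0, 138.0, -2.0], [582.0, 246.0, -4.0], [635.0, 179.0, 1.0]]
```

View pics/j.png

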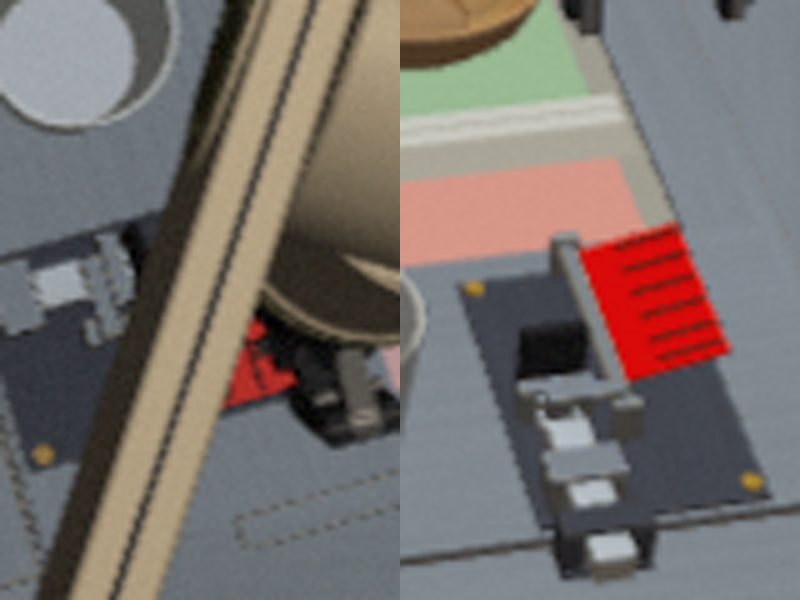

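```bash
python3 -c "
from bench import manip
print(manip.job_done())"
```

```text
the job is handed in; nothing more can be done
None
```

The bolt is locked home. I held the red catch down with one fingertip (about 7 N), pushed the lug with the other until the bolt met its stop (no further motion, force up to 18 N), then eased off and lifted clear. The job was handed in at about 12.7 s.

**Last checks:**
- **Bolt:** the lug is 29–31 mm from the drawn-back position, against 30 mm when fully home. The side picture shows the bar through the keeper.
- **Catch:** the plate is back up at 23–25 mm, and in the side picture it looks the same as before I started.
- **Lid and loose things:** in the picture the lid lies shut. The cup, the bowl and the three bottles were located where they stood, within network noise.
- **Robot:** the last force reading was near zero, and the fingers are about 130 mm or more above the lid.

**What disagreed:**
- The real fingertips stood roughly 35–40 mm above the reported tool point, far more than the stated pad swing. I found the catch by lowering in small steps and watching the force and the pictures.
- In the final top view the bolt tip was reported at the keeper's mouth instead of past it. The arm hides part of that view. The side camera put the tip about 25–29 mm past the mouth, against the nominal 23 mm, which is within network error.

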